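# Close up a plate press and hold its cover on the seal

## Task

In the plate press, tap the three white plates back against the well's rear wall until their front edges line up, then turn the quarter-turn wing so it lines up with the marks on the base and the cover panel's slot can pass over it. Then lift the loose panel by its grip, lower it over the wing and press it down flush on the frame against the springy seal. Leave the other things on the bench alone, and finish while still gripping the panel and holding it pressed down.

Things in the scene. Friction and masses are not known exactly. Their poses are not given: they have to be found in the camera images.
- frame: the plate press, fixed, yawed up to 0.3 rad. Grey base 215 (x) x 150 (y) x 30 mm reaching from x = -95 to +120 mm. Origin on the bench under the centre of the plate well; +x runs from the well's open front to its rear wall and the fastener. White walls 12 mm thick, tops 52 mm above the bench: side walls' inner faces at y = +-47 mm from x = -60 to +62, rear wall's inner face at x = +50.
- well_front (a point): fixed point of the press: middle of the line where the plates' front edges stand when all are home against the rear wall; at x = -50, y = 0, z = 30 mm in the frame (on the base's top face). Axes as the frame's. The base runs on flat and free 45 mm in front of it (-x).
- panel_home (a point): fixed point of the press: where the panel's origin is when the panel lies flush on the walls, its axes along the frame's; at x = +25, y = 0, z = 52 mm in the frame. While the panel rests unpressed on the seal its origin is 4 mm higher.
- fastener_axis (a point): fixed point on the quarter-turn fastener's axis, at x = +85, y = 0, z = 73 mm in the frame: centre of a steel wing (flat bar) 40 long, 10 thick, 22 mm tall, its underside 62 and top 84 mm above the bench, on a post 8 mm across. Axes as the frame's, they do not turn with the wing. Grip the wing by its flat faces from above.
- fastener (a joint): angle of the wing in rad, positive anticlockwise from above. At 0 the wing's length lies along the frame's y, in line with the two white marks on the base, and the panel's slot passes over it (within about 0.2 rad). Starts at 0.6 to 1.45; limits +-1.6; friction (0.05 N m) keeps it where it is left.
- seal (a joint): how far the black rubber seal on the wall tops is pressed in, m: 0 free (4 mm proud of the walls), 0.004 when the panel is flush on the walls. It takes 5 N to start it and 9 N to press it fully in; the panel's weight alone does not press it. It springs back.
- panel: loose aluminium cover 170 (x) x 124 (y) x 6 mm, 0.24-0.35 kg; origin at the centre of its underside. Through slot 20 (x) x 52 (y) mm centred at x = +60, y = 0. On top an arched black grip: bar along x, 70 long, 12 wide (y), from 26 to 40 mm above the underside, centred over the origin, legs at x = +-30 mm. Starts flat on the bench, grip up, yawed up to 0.6 rad.
- plate_low: white ceramic plate 100 (x) x 90 (y) x 6 mm, 0.12 kg; origin at the centre of its underside; the lowest (underside 30 mm above the bench) of the stack of three in the press's well. Its origin is at x = 0 in the frame's axes when it is home against the back wall; it starts 8 to 25 mm short of that (towards -x). Sliding the stack takes up to 12 N.
- plate_mid: white ceramic plate 100 (x) x 90 (y) x 6 mm, 0.12 kg; origin at the centre of its underside; the middle one (underside 36 mm above the bench) of the stack of three in the press's well. Its origin is at x = 0 in the frame's axes when it is home against the back wall; it starts 8 to 25 mm short of that (towards -x). Sliding the stack takes up to 12 N.
- plate_top: white ceramic plate 100 (x) x 90 (y) x 6 mm, 0.12 kg; origin at the centre of its underside; the top one (underside 42 mm, top face 48 mm above the bench) of the stack of three in the press's well. Its origin is at x = 0 in the frame's axes when it is home against the back wall; it starts 8 to 25 mm short of that (towards -x). Sliding the stack takes up to 12 N.
- amber_bottle: a bystander: brown bottle, 80 mm across, 170 mm tall, origin under its centre
- tissue_box: a bystander: green and white tissue carton 115 x 120 x 75 mm, origin under its centre
- beaker: a bystander: white open cup 70 mm across, 90 mm tall, origin under its centre
There are look-alikes about, which are no part of the job. There is more than one size of the panel; the one meant has the size given above. Leave any yellow look-alike of the plate_top alone.

How it is judged:
On the way, in this order (a step that is already met when the one before it is completed fails the run):
1. the three plates stand against the rear wall with their edges in line (each within 3 mm of home), the wing not yet turned (x of plate_low in the frame of frame between -0.003 and 0.003 m and x of plate_mid in the frame of frame between -0.003 and 0.003 m and x of plate_top in the frame of frame between -0.003 and 0.003 m), for 0.2 s.
2. the wing is in line with the marks, within 0.17 rad (value of joint fastener between -0.17 and 0.17 rad), for 0.2 s.
At the end, for the whole second after the job is handed in: Plates within 4 mm of home; wing within 0.25 rad of the marks, through the panel's slot; panel still, within 9 mm of its place, underside within 1.8 mm of the wall tops, seal pressed in 2.8 mm or more with over 6 N, held there by the fingers (over 3 N) (x of plate_low in the frame of frame between -0.004 and 0.004 m and x of plate_mid in the frame of frame between -0.004 and 0.004 m and x of plate_top in the frame of frame between -0.004 and 0.004 m and value of joint fastener between -0.25 and 0.25 rad and x of panel in the frame of frame between 0.016 and 0.034 m and y of panel in the frame of frame between -0.009 and 0.009 m and z of panel in the frame of frame between 0.0502 and 0.0538 m and angle between the x axis of panel and the x axis of frame, either way round below 0.25 rad and value of joint seal above 0.0028 m and contact force between panel and frame above 6 N and contact force between the fingers and panel above 3 N and linear speed of panel below 0.02 m/s); the arm keeps its last pose, push and grip.
It fails at once if a bystander is moved more than 30 mm (distance of any of amber_bottle, tissue_box, beaker from where it was at the start of the episode above 0.03 m).
It also fails if it takes over 58 s, if anything falls off the work surface, if the arm or the gripper's body presses on something with over 40 N, if the wrist force passes 120 N, or if a joint passes its speed limit or range.

## Robot

A 6-joint arm with a two-finger parallel gripper is mounted at the origin on the work surface. World frame = base frame: x ahead of the robot, y to its left, z up, the work surface at z = 0. Lengths are in m, angles in rad, forces in N, time in s.
With the tool pointing down it reaches from about 0.25 to 0.725 m from the base axis. Payload 9.7 kg.
Tool frame: the origin (TCP) lies midway between the tips of the shut fingers; the grasp point (between the pads) lies 19 mm behind it; z points along the fingers, y is the line along which they close (so a half turn about z gives the same grasp; the last joint's range is limited). The gripper opens to 85 mm and grips with 20 to 120 N. Pads are 22 mm wide; open, the fingers measure 114 mm over their backs; the gripper's body (76 mm by 85 mm) begins 54 mm behind the grasp point. The pads swing forward as they close: fully open they stand 13 mm farther back than shut.
Start: joints at [1.207, 0.087, 0.176, 1.66, 0, 1.571], TCP at [0.196, 0.514, 0.231] pointing down, gripper open.
Joint ranges: [-3.13, 3.13], [-0.85, 1.81], [-1.15, 1.24], [-2.2, 2.28], [-1.44, 1.52], [-3.14, 3.14]. Speed limits (rad/s): [2.22, 2.22, 2.57, 3.14, 3.14, 3.14].

## Interface

Orientations are given as a rotation vector (axis times angle).
In Python, from bench import arm, kin, telemetry, read_camera, camera_info, job gives the robot as it stands. Calls block until the motion is done:
- arm.move_to(position, orientation): joint-space move of the TCP to a pose.
- arm.move_linear(position, attitude=None, rate=0.15): straight line of the TCP; attitude=None keeps the orientation; rate is the mean speed in m/s.
- arm.move_joints(angles): joint-space move.
- arm.set_gripper(opening, grip_force=None): finger opening in m; grip_force is the grip in N (None keeps the last); returns when the fingers have stopped.
- arm.sleep(seconds).
- kin.ik(position, orientation): joint angles nearest the present ones, or None.
- telemetry.observe(): the state.
- read_camera(name): name is "scene" or "side" or "wrist"; returns (picture, depth): 420x560x3 uint8, red, green, blue; 420x560 float32, m along the optical axis (not along the pixel's ray), 0 where there is no reading.
- camera_info(name): a dict with "mtx" (3x3 intrinsics, pixels), "rvec" (rotation vector, rad) and "tvec" (3), from world to camera coordinates, as OpenCV has them; the wrist camera has in their place "tool_from_camera" (4x4, takes a point from camera to tool coordinates, whose origin is the TCP and whose axes are the flange's). Camera axes: x right, y down, z forward; pixel columns grow to the right and rows downward; lengths in m; the calibration is good to about 2 mm. A picture is of the moment at which its call begins: read the wrist's pose just before it. camera_info takes no time and is no camera call.
A pose or a line that the arm cannot do raises arm.Unreachable and nothing moves.
- job.hand_in(): hands the job in, once; it reports no verdict.
The state is a dict: "time_s": time; "joints": joint angles; "dq": joint speeds; "joint_efforts": joint torques, N m; "position": TCP position; "tool_rot": TCP orientation; "wrist_force": force on the tool from outside, world axes, zero at the start; "ft_torque": the same for the moment, N m; "width": finger opening in m.
Only numpy, scipy, OpenCV 4.12 (cv2) and the standard library are available. Lean on these libraries where they do the work, as an engineer would, in place of code of your own. Each camera call takes 0.05 s, during which the arm holds its last target. There are 200 camera calls.

## Working session

There is one attempt and no reset: what is moved stays moved. The work goes in short steps, each a Python script; the robot and the scene stay as the last script left them, time stands still between calls to the robot, and variables do not carry over. Pictures are saved under pics/ and viewed, on a budget of 10 in all, crops included, one or two more only if the job needs it, and the job is handed in when it is done.

```bash
ls; mkdir -p pics; cat > h.py <<'E'
import numpy as np, cv2
from scipy.spatial.transform import Rotation as R
from bench import arm, kin, telemetry, read_camera, camera_info, job
def grab(name):
    """returns img, world-points HxWx3 (nan where no depth)"""
    o=telemetry.observe(); im,d=read_camera(name); c=camera_info(name); K=np.array(c["mtx"])
    v,u=np.mgrid[:d.shape[0],:d.shape[1]]
    P=np.stack([(u-K[0,2])/K[0,0]*d,(v-K[1,2])/K[1,1]*d,d],-1); P[d==0]=np.nan
    if name=="wrist":
        T=np.array(c["tool_from_camera"]); P=P@T[:3,:3].T+T[:3,3]
        P=P@R.from_rotvec(o["tool_rot"]).as_matrix().T+np.array(o["position"])
    else:
        Rm=R.from_rotvec(np.ravel(c["rvec"])).as_matrix(); P=(P-np.ravel(c["tvec"]))@Rm
    return im,P
def save(n,im): cv2.imwrite(f"pics/{n}.png",im[...,::-1])
def down(yaw):
    """tool z down, tool x at yaw in world; tool y = at yaw-90"""
    return (R.from_euler('z',yaw)*R.from_euler('x',np.pi)).as_rotvec()
E
python3 - <<'E'
from h import *
o=telemetry.observe(); print(o)
A=[grab(n) for n in("scene","side")]
for n,(im,P) in zip(("scene","side"),A): save(n,im); np.savez(f"pics/{n}.npz",im=im,P=P)
print(R.from_rotvec(o["tool_rot"]).as_matrix().round(2))
E
```

```text
pics
{'time_s': 0.0, 'joints': array([ 1.20698323e+00,  8.74803028e-02,  1.75111865e-01,  1.65979007e+00,
       -1.78810402e-05,  1.57077386e+00]), 'dq': array([ 0.00143411,  0.00012733, -0.00110048,  0.00084758,  0.00026574,
        0.00131336]), 'joint_efforts': array([-8.55877388e-04, -5.20388174e+01,  4.64807010e+01,  1.60359970e-02,
       -4.17131707e-05,  2.09641456e-05]), 'position': array([0.19563462, 0.5137827 , 0.23056052]), 'tool_rot': array([-5.68253538e-01, -3.08953880e+00,  2.10932887e-03]), 'wrist_force': array([ 0.03763639, -0.09728647,  0.31465598]), 'ft_torque': array([0.02025921, 0.03865494, 0.00175479]), 'width': 0.0855196871506274}
[[-0.93  0.36 -0.  ]
 [ 0.36  0.93 -0.  ]
 [-0.   -0.   -1.  ]]
```

View pics/scene.png

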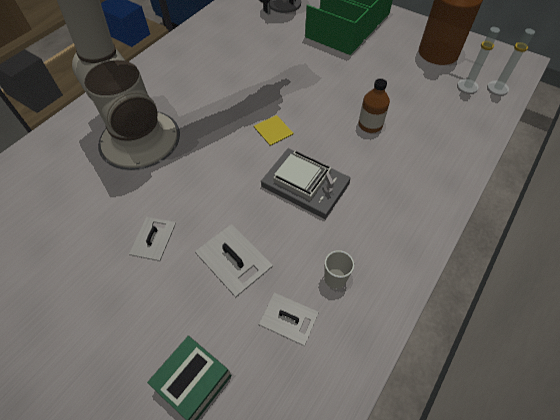

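View pics/side.png

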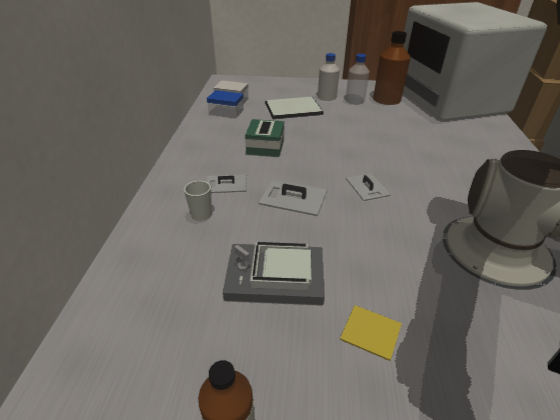

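Scene: press at (305,182), three panels at (153,238), (233,258) and (289,318), and a yellow look-alike plate at (273,130). Bystanders are the bottle (375,107), beaker (338,270) and tissue box (190,378). I'll measure the panels and the press from depth.

```bash
python3 - <<'E'
from h import *
D={n:np.load(f"pics/{n}.npz") for n in("scene","side")}
P=D["scene"]["P"]; im=D["scene"]["im"]
print("bench z",P[200:215,150:180,2].mean())
for nm,(u,v,w) in dict(pA=(153,238,32),pB=(233,258,45),pC=(289,318,36),press=(305,182,50),yellow=(273,130,25),bottle=(375,107,32),beaker=(338,270,24),tissue=(190,378,45)).items():
    Q=P[max(v-w,0):v+w,max(u-w,0):u+w]; m=(Q[...,2]>.0035)&np.isfinite(Q[...,2])
    n,l,s,c=cv2.connectedComponentsWithStats(m.astype(np.uint8)); k=l[w,w] if l[w,w] else 1+np.argmax(s[1:,4])
    q=Q[l==k]; r=cv2.minAreaRect(q[:,:2].astype(np.float32)*1000)
    print(nm,"ctr mm",np.round(r[0]),"size",np.round(r[1]),"ang",round(r[2],1),"zmax",q[:,2].max().round(3),"n",len(q))
E
```

```text
bench z nan
pA ctr mm [ 295. -236.] size [ 96. 127.] ang 21.3 zmax 0.031 n 824
pB ctr mm [ 515. -165.] size [128. 174.] ang 77.5 zmax 0.043 n 2575
pC ctr mm [ 721. -215.] size [123.  89.] ang 8.3 zmax 0.032 n 1206
press ctr mm [533. 154.] size [230. 181.] ang 2.1 zmax 0.088 n 3514
yellow ctr mm [335. 272.] size [ 98. 107.] ang 66.5 zmax 0.012 n 591
bottle ctr mm [562. 563.] size [ 82. 281.] ang 13.6 zmax 0.174 n 1155
beaker ctr mm [764. -43.] size [110.  68.] ang 87.1 zmax 0.093 n 888
tissue ctr mm [ 617. -449.] size [131. 144.] ang 88.2 zmax 0.081 n 3922
```

Panel B at pixel (233,258) is the right one: it measures 174x128 mm, while A and C are about 127x96. Next is a close wrist look at the press, then at the panel.

```bash
python3 - <<'E'
from h import *
print(np.round(camera_info("wrist")["tool_from_camera"],3).tolist(), np.round(camera_info("wrist")["mtx"]).tolist())
T=np.array(camera_info("wrist")["tool_from_camera"])
def look(n,xy,yaw,z):
    ori=down(yaw); off=R.from_rotvec(ori).apply(T[:3,3]); tip=R.from_rotvec(ori).apply(T[:3,2])
    c=np.array([xy[0],xy[1],.04]); h=z+off[2]-.04; cam=c-tip*h/(-tip[2])
    p=cam-off; print(p, kin.ik(p,ori))
    arm.move_to(p,ori); arm.sleep(.2); im,P=grab("wrist"); save(n,im); np.savez(f"pics/{n}.npz",im=im,P=P)
for yaw in (0,):
    look("press",(.533,.154),yaw,.30)
    look("panel",(.515,-.165),yaw,.25)
print(telemetry.observe()["time_s"],telemetry.observe()["joints"].round(2))
E
```

```text
[[0.001, -0.959, -0.283, 0.073], [1.0, 0.001, 0.0, 0.001], [0.0, -0.283, 0.959, -0.142], [0.0, 0.0, 0.0, 1.0]] [[308.0, 0.0, 278.0], [0.0, 308.0, 206.0], [0.0, 0.0, 1.0]]
[0.57851132 0.15510014 0.3       ] [ 0.26194212  0.25245313  0.50080326  1.81914645  0.         -2.87965054]
[ 0.54575823 -0.16391693  0.25      ] [-0.29177525  0.14379123  0.27474459  1.70174969  0.          2.8498174 ]
9.0 [-0.29  0.14  0.27  1.7  -0.    2.85]
```

View pics/press.png

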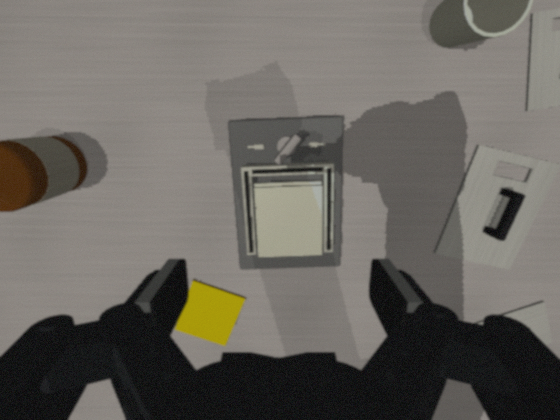

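View pics/panel.png

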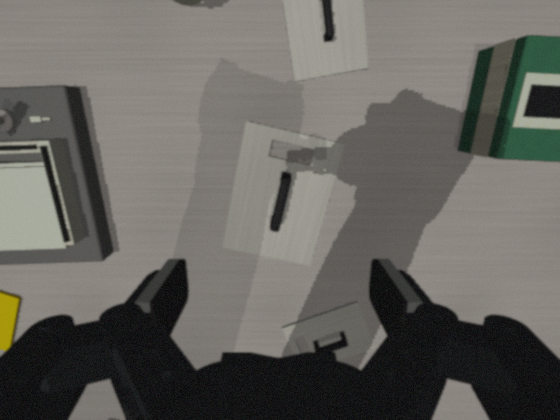

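```bash
cat > fit.py <<'E'
from h import *
from scipy.optimize import minimize
def rect(q):
    r=cv2.minAreaRect(q[:,:2].astype(np.float32)*1000); b=cv2.boxPoints(r)
    e=[b[1]-b[0],b[2]-b[1]]; e.sort(key=np.linalg.norm); L=e[1]*(1 if e[1][0]>0 else -1)
    return np.array(r[0])/1000,[round(float(np.linalg.norm(x)),1) for x in e],np.arctan2(L[1],L[0])
def comp(P,c,rad,z0,z1):
    m=(np.hypot(P[...,0]-c[0],P[...,1]-c[1])<rad)&(P[...,2]>z0)&(P[...,2]<z1)
    n,l,s,_=cv2.connectedComponentsWithStats(m.astype(np.uint8)); return P[l==1+np.argmax(s[1:,4])]
if __name__=="__main__":
    d=np.load("pics/press.npz");P=d["P"]
    q=comp(P,(.533,.154),.16,.022,.12); c,s,a=rect(q); print("base+",c,s,a)
    q2=comp(P,(.533,.154),.16,.024,.036); print("base top",rect(q2), np.median(q2[:,2]))
    O=c-.0125*np.array([np.cos(a),np.sin(a)]); print("frame",O,a)
    ca,sa=np.cos(a),np.sin(a); F=lambda q:np.c_[(q[:,:2]-O)@np.array([[ca,-sa],[sa,ca]]),q[:,2]]
    f=F(P.reshape(-1,3)); g=f[(abs(f[:,0]-.085)<.03)&(abs(f[:,1])<.03)&(f[:,2]>.07)&(f[:,2]<.095)]
    r=rect(g); t=g[:,:2]-g[:,:2].mean(0); u=np.linalg.svd(t,full_matrices=False)[2][0]
    print("wing",len(g),r,"svd",u,"angle from y",np.arctan2(-u[0]*np.sign(u[1]),abs(u[1])),"z",np.median(g[:,2]),"mean",g.mean(0))
    k=f[(abs(f[:,1])<.03)&(f[:,0]<.04)&(f[:,0]>-.12)]
    for lo,hi in((.043,.055),(.0385,.0435),(.033,.0385),(.026,.033)):
        w=k[(k[:,2]>lo)&(k[:,2]<hi)]; print(lo,len(w),np.percentile(w[:,0],[1,50,99]).round(4) if len(w)else"")
    wl=f[(f[:,2]>.049)&(f[:,2]<.062)&(abs(f[:,0])<.08)&(abs(f[:,1])<.08)]
    print("wall tops x,y rng",np.percentile(wl[:,:2],[1,99],axis=0).round(4),"z",np.median(wl[:,2]))
    d=np.load("pics/panel.npz");P=d["P"]
    q=comp(P,(.515,-.165),.12,.003,.06); c,s,a=rect(q); print("panel",c,s,a, "topz",np.median(q[:,2]))
    g=q[q[:,2]>.03]; print("grip",rect(g),g[:,2].max(),len(g))
E
python3 fit.py
```

```text
base+ [0.5394361  0.14333891] [150.4, 214.5] 0.039724182
base top (array([0.5394361 , 0.14333891]), [150.4, 214.5], np.float32(0.039724182)) 0.029499773944259677
frame [0.52694596 0.14284249] 0.039724182
wing 319 (array([8.4982872e-02, 6.5694809e-05]), [10.0, 39.4], np.float32(-0.71326905)) svd [-0.75748773  0.6528494 ] angle from y 0.8594563129670614 z 0.08311547985710055 mean [0.08535848 0.00022423 0.08264281]
0.043 3115 [-0.0654 -0.0134  0.0333]
0.0385 187 [0.0331 0.0359 0.0382]
0.033 18 [0.0376 0.0378 0.0381]
0.026 581 [-0.0943 -0.0822  0.0398]
wall tops x,y rng [[-0.0587 -0.0585]
 [ 0.0616  0.0586]] z 0.0521906141539783
panel [ 0.51361011 -0.16494199] [124.3, 171.1] -0.22242737 topz 0.005640774737854723
grip (array([ 0.51458209, -0.16509375]), [12.2, 69.3], np.float32(-0.22127452)) 0.04245093321279189 573
```

Measurements agree with the given sizes: base 214.5x150.4 mm, wing 39.4x10 mm with its top at z 0.083, panel 171x124 mm, grip 69x12 mm. The wing stands at about +0.857 rad. Pushing the plates now.

```bash
cat >> h.py <<'E'
A=0.0397; O=np.array([.52695,.14284])
def W(x,y,z): return np.array([O[0]+x*np.cos(A)-y*np.sin(A),O[1]+x*np.sin(A)+y*np.cos(A),z])
def st(tag=""):
    o=telemetry.observe(); f=o["wrist_force"]; p=np.array(o["position"])
    c,s=np.cos(A),np.sin(A); d=p[:2]-O
    print(tag,"t%.2f"%o["time_s"],"fr",np.round([d@[c,s],d@[-s,c],p[2]],4),"F",np.round([f[0]*c+f[1]*s,-f[0]*s+f[1]*c,f[2]],1),"w%.3f"%o["width"],flush=True)
    return o,f[0]*c+f[1]*s
E
python3 - <<'E'
from h import *
st()
arm.move_to(W(-.108,0,.09),down(A+np.pi)); st("above")
arm.set_gripper(0,30); st("shut")
arm.move_linear(W(-.108,0,.032)); _,f0=st("down")
arm.move_linear(W(-.075,0,.032),rate=.06); _,f=st()
x=-.075
while x<-.050 and abs(f-f0)<20:
    x+=.002 if x<-.066 else .001
    arm.move_linear(W(x,0,.032),rate=.04); _,f=st()
im,P=grab("side"); np.savez("pics/side2.npz",im=im,P=P)
E
```

```text
t9.00 fr [ 0.0066 -0.3072  0.25  ] F [-0.6  0.7  0.3] w0.085
above t11.19 fr [-1.077e-01 -1.000e-04  9.020e-02] F [0.5 0.1 0.1] w0.085
shut t11.96 fr [-0.108  0.     0.09 ] F [0.2 0.1 0.8] w0.000
down t12.49 fr [-0.108   0.      0.0324] F [0.4 0.3 0.7] w-0.000
 t13.19 fr [-0.075  -0.0001  0.0318] F [ 0.6  0.5 -0.2] w-0.000
 t13.44 fr [-0.0731  0.      0.032 ] F [ 0.1 -0.8 -0.7] w0.000
 t13.69 fr [-0.071 -0.     0.032] F [-1.2  0.3 -0.4] w0.000
 t13.94 fr [-0.0688  0.      0.032 ] F [-1.8  0.3 -0.6] w0.000
 t14.19 fr [-0.0668 -0.      0.032 ] F [-0.7  0.3 -0.1] w0.000
 t14.44 fr [-0.0649 -0.      0.032 ] F [-1.9 -0.1 -0.7] w0.000
 t14.69 fr [-0.0644 -0.0001  0.032 ] F [-4.8  0.4  0.9] w0.000
 t14.94 fr [-0.0636 -0.      0.0319] F [-7.1 -0.8  2.4] w-0.000
 t15.19 fr [-0.0626  0.      0.0319] F [-5.6  0.7  2.4] w-0.000
 t15.44 fr [-0.0616 -0.      0.0319] F [-6.4  0.2  3.5] w0.000
 t15.69 fr [-0.0606  0.      0.0319] F [-6.1  0.2  1.6] w0.000
 t15.94 fr [-0.0603 -0.      0.0319] F [-10.3  -0.4   4.3] w-0.000
 t16.19 fr [-0.0603 -0.      0.0318] F [-16.5   0.8   8.1] w-0.000
 t16.44 fr [-0.0602 -0.      0.0318] F [-20.7  -0.1  14. ] w0.000
```

```bash
python3 - <<'E'
from h import *
arm.move_linear(W(-.08,0,.034),rate=.1); arm.move_linear(W(-.08,0,.15),rate=.3); st("up")
arm.set_gripper(.026)
arm.move_to(W(.085,0,.15),down(A+np.pi/2+.857)); st("over wing")
im,P=grab("wrist"); save("chk",im)
q=P.reshape(-1,3); c,s=np.cos(A),np.sin(A); d=q[:,:2]-O; f=np.c_[d@[c,s],d@[-s,c],q[:,2]]
k=f[(abs(f[:,1])<.035)&(f[:,0]<.048)&(f[:,0]>-.12)&(f[:,2]>.02)&(f[:,2]<.06)]
for lo,hi in((.045,.055),(.039,.045),(.033,.039),(.026,.033)):
    w=k[(k[:,2]>lo)&(k[:,2]<hi)]; print(lo,len(w),np.percentile(w[:,0],[0.5,50,99.5]).round(4) if len(w)else"")
E
```

```text
up t17.41 fr [-7.890e-02  1.000e-04  1.507e-01] F [-0.  -0.3 -1.5] w-0.000
over wing t18.48 fr [ 8.450e-02 -1.000e-04  1.493e-01] F [-0.5  0.9  0.2] w0.027
0.045 11996 [-0.0491 -0.0039  0.0474]
0.039 6 [-0.0412 -0.012  -0.0036]
0.033 0 
0.026 4900 [-0.0938 -0.0749 -0.0556]
```

View pics/chk.png

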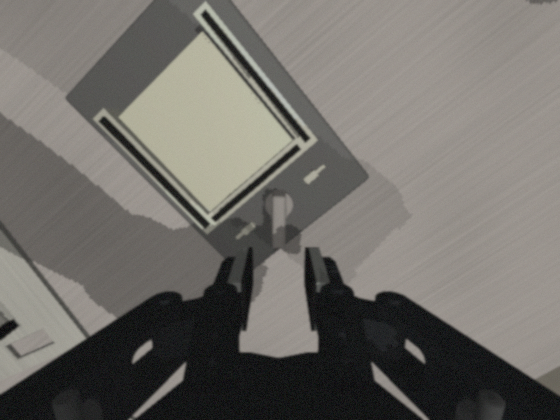

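The plates' front edge reads -0.0491 and no lower plate shows in front of it. The wing (278,215) lies between the fingers and runs parallel to them.

```bash
python3 - <<'E'
from h import *
arm.move_linear(W(.085,0,.059),rate=.15); st("at wing")
arm.set_gripper(0,40); st("gripped")
arm.move_to(W(.085,0,.059),down(A+np.pi/2)); st("turned"); arm.sleep(.25); st()
arm.set_gripper(.026)
arm.move_linear(W(.085,0,.15),rate=.3); st("up")
im,P=grab("wrist"); save("wing",im)
q=P.reshape(-1,3); c,s=np.cos(A),np.sin(A); d=q[:,:2]-O; f=np.c_[d@[c,s],d@[-s,c],q[:,2]]
g=f[(abs(f[:,0]-.085)<.03)&(abs(f[:,1])<.03)&(f[:,2]>.07)&(f[:,2]<.095)]
t=g[:,:2]-g[:,:2].mean(0); u=np.linalg.svd(t,full_matrices=False)[2][0]
print("wing",len(g),np.arctan2(-u[0]*np.sign(u[1]),abs(u[1])),np.ptp(g,axis=0),g.mean(0))
E
```

```text
at wing t19.28 fr [0.0853 0.0002 0.0603] F [-0.3  0.1 -0.2] w0.026
gripped t19.56 fr [ 0.0852 -0.0004  0.0608] F [-5.2 -3.5  6.9] w0.009
turned t20.39 fr [ 0.0858 -0.0002  0.0608] F [-0.7 -2.4  6.1] w0.009
 t20.64 fr [ 0.0858 -0.0002  0.0608] F [-1.5 -3.1  6.9] w0.009
up t21.40 fr [0.0856 0.0002 0.1514] F [ 0.1 -0.3 -0. ] w0.026
wing 771 0.0012283264200974085 [0.0096731  0.04016755 0.01540886] [0.08540697 0.00231889 0.08257961]
```

View pics/wing.png

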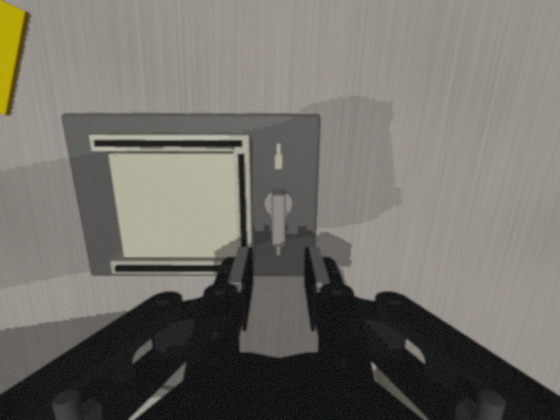

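Wing at 0.001 rad, in line with both marks (278,155) and (278,250). Now the panel.

```bash
python3 - <<'E'
from h import *
p=np.array([.5142,-.1650]); ya=-.222
arm.set_gripper(.045)
arm.move_to([*p,.12],down(ya+np.pi)); st("over panel")
arm.move_linear([*p,.012],rate=.15); st("down")
arm.set_gripper(0,100); o,_=st("grip"); print(o["position"])
arm.move_linear([*p,.14],rate=.15); st("lift")
arm.move_to(W(.025,0,.14),down(A+np.pi)); arm.sleep(.2); o,_=st("over press")
im,P=grab("wrist"); save("hold",im); np.savez("pics/hold.npz",im=im,P=P)
im,P=grab("scene"); np.savez("pics/hold_s.npz",im=im,P=P); save("hold_s",im[130:230,230:380].repeat(4,0).repeat(4,1))
E
```

```text
over panel t23.40 fr [-0.0247 -0.3068  0.1201] F [0.5 0.2 0.1] w0.045
down t24.27 fr [-0.0244 -0.3072  0.0129] F [-0.  -0.1  0.8] w0.045
grip t24.68 fr [-0.0244 -0.3073  0.0132] F [-1.7  0.8  5.7] w0.010
[ 0.51480885 -0.16522491  0.01316933]
lift t25.68 fr [-0.0254 -0.3069  0.1388] F [ 0.5  0.3 -3. ] w0.010
over press t27.06 fr [ 0.0252 -0.0012  0.1401] F [ 0.4 -1.1 -2.5] w0.010
```

View pics/hold.png

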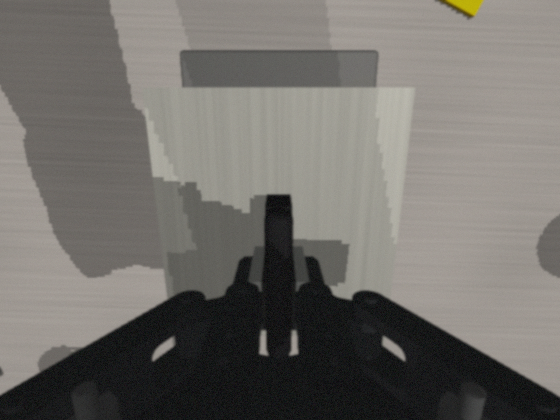

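View pics/hold_s.png

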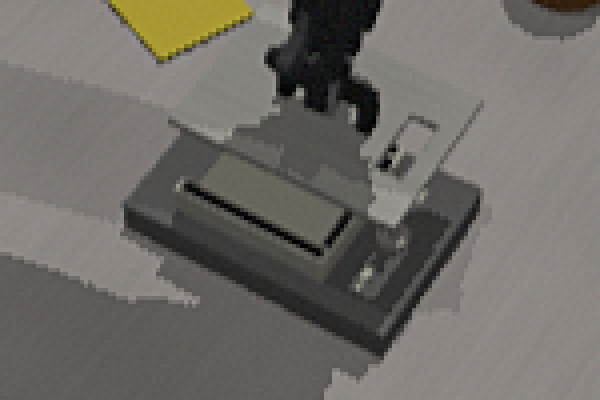

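```bash
python3 - <<'E'
from h import *
c,s=np.cos(A),np.sin(A)
for n in("hold","hold_s"):
    q=np.load(f"pics/{n}.npz")["P"].reshape(-1,3); d=q[:,:2]-O; f=np.c_[d@[c,s],d@[-s,c],q[:,2]]
    g=f[(abs(f[:,0]-.02)<.12)&(abs(f[:,1])<.09)&(f[:,2]>.115)&(f[:,2]<.147)]
    p=g[:,:]; C,*_=np.linalg.lstsq(np.c_[p[:,:2],np.ones(len(p))],p[:,2],rcond=None)
    for _ in range(3):
        r=p[:,2]-np.c_[p[:,:2],np.ones(len(p))]@C; p=p[abs(r)<.004]; C,*_=np.linalg.lstsq(np.c_[p[:,:2],np.ones(len(p))],p[:,2],rcond=None)
    print(n,len(p),"plane",C.round(4),"z at ctr",C@[.025,0,1],"rng",np.percentile(p,[.3,99.7],axis=0).round(4).tolist())
    for y0 in(-.05,-.025,.0,.025,.05):
        w=p[abs(p[:,1]-y0)<.006]; print("y",y0,"x",w[:,0].min().round(4),w[:,0].max().round(4),end="; ")
    for x0 in(-.05,-.03,-.01,.02,.05,.08):
        w=p[abs(p[:,0]-x0)<.005]; 
        if len(w): print("x",x0,"y",w[:,1].min().round(4),w[:,1].max().round(4),end="; ")
    print()
E
```

```text
hold 46051 plane [-0.0028  0.0008  0.1322] z at ctr 0.1321762531841472 rng [[-0.0596, -0.0614, 0.1306], [0.0493, 0.062, 0.1341]]
y -0.05 x -0.0596 0.0467; y -0.025 x -0.0595 0.0477; y 0.0 x -0.0599 -0.0089; y 0.025 x -0.0599 0.0475; y 0.05 x -0.0599 0.0465; x -0.05 y -0.0618 0.0624; x -0.03 y -0.0619 0.0625; x -0.01 y -0.062 0.0628; x 0.02 y -0.0622 0.0628; x 0.05 y -0.0619 0.0623; x 0.08 y -0.0617 0.0623; 
hold_s 1823 plane [-0.0032  0.0027  0.133 ] z at ctr 0.1328811367944043 rng [[-0.0596, -0.0639, 0.1288], [0.1104, 0.0612, 0.1366]]
y -0.05 x -0.0595 0.1093; y -0.025 x -0.0597 0.1103; y 0.0 x -0.059 0.1104; y 0.025 x -0.0587 0.1105; y 0.05 x -0.0594 0.1105; x -0.05 y -0.0631 0.0613; x -0.03 y -0.064 0.0487; x -0.01 y -0.0636 -0.0005; x 0.02 y -0.063 0.0606; x 0.05 y -0.0631 0.0618; x 0.08 y -0.0643 0.0606;
```

The panel is held centred and level: x from -0.060 to 0.110, y within ±0.062 in the frame. Lowering and pressing with force feedback.

```bash
python3 - <<'E'
from h import *
arm.move_linear(W(.025,.0005,.074),rate=.1); o,_=st("low")
z=.071; 
while z>.056:
    arm.move_linear(W(.025,.0005,z),rate=.03); o,_=st("%.4f"%z)
    if o["wrist_force"][2]>20: break
    z-=.0015
arm.sleep(.4); st("hold")
im,P=grab("wrist"); save("end",im); np.savez("pics/end.npz",im=im,P=P)
im2,P2=grab("scene"); np.savez("pics/end_s.npz",im=im2,P=P2); save("end_s",im2[130:230,230:380].repeat(4,0).repeat(4,1))
c,s=np.cos(A),np.sin(A)
for n,Q in(("w",P),("s",P2)):
    q=Q.reshape(-1,3); d=q[:,:2]-O; f=np.c_[d@[c,s],d@[-s,c],q[:,2]]
    g=f[(f[:,0]>-.07)&(f[:,0]<.12)&(abs(f[:,1])<.07)&(f[:,2]>.05)&(f[:,2]<.068)]
    C,*_=np.linalg.lstsq(np.c_[g[:,:2],np.ones(len(g))],g[:,2],rcond=None)
    print(n,"plane",C.round(4),"top z med",np.median(g[:,2]),np.percentile(g[:,:2],[.3,99.7],axis=0).round(4).tolist())
E
```

```text
low t27.97 fr [0.0253 0.0006 0.0746] F [-0.8 -0.6 -3.5] w0.010
0.0710 t28.22 fr [0.0251 0.0005 0.0713] F [-1.6 -0.5 -2.5] w0.010
0.0695 t28.47 fr [0.025  0.0005 0.0694] F [-0.9 -0.2 -3. ] w0.010
0.0680 t28.72 fr [0.0251 0.0005 0.0685] F [-0.8 -0.3  1.2] w0.010
0.0665 t28.97 fr [0.0252 0.0005 0.0668] F [-1.6  0.3  3.5] w0.010
0.0650 t29.22 fr [0.0252 0.0006 0.0653] F [-1.7  0.   4.8] w0.011
0.0635 t29.47 fr [0.0252 0.0005 0.0652] F [-6.8 -1.2 14.7] w0.010
0.0620 t29.72 fr [0.0252 0.0006 0.0651] F [-11.9  -2.6  24.9] w0.010
hold t30.12 fr [0.0253 0.0006 0.0651] F [-11.8  -2.9  26.3] w0.010
w plane [-0.0008  0.0005  0.0574] top z med 0.05739485303966817 [[-0.0598, -0.0598], [0.0716, 0.0636]]
s plane [-0.0022  0.0043  0.0581] top z med 0.057973506568191516 [[-0.0599, -0.0625], [0.1106, 0.0634]]
```

View pics/end_s.png

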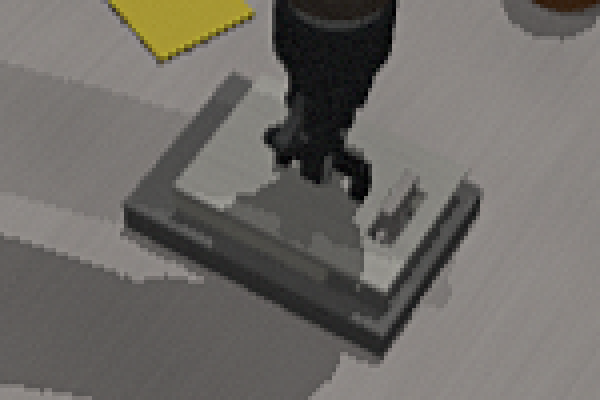

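The panel is flush: its top is at z 0.0574–0.058 against 0.058 expected, it is level, and the wing stands through the slot at (400,200). Wrist force is steady at about 26 N, so I'm handing in.

```bash
python3 - <<'E'
from h import *
st(); print(job.hand_in()); st()
E
```

```text
t30.22 fr [0.0252 0.0006 0.0651] F [-11.5  -2.3  26.7] w0.010
the job is handed in; nothing more can be done
None
the job is handed in; nothing more can be done
```

The job is done and was handed in at 30.2 s of the 58 s allowed, with the panel still gripped and pressed down; no verdict was reported.

- **Plates:** I pushed the stack back with the shut fingers until it stopped hard at 21 N. The top plate's front edge then read -49.1 mm (home is -50). The lower two were hidden under it, so I judged them home only from the same finger face and the hard stop.
- **Wing:** I turned it from about 0.857 rad to 0.001 rad, and the picture showed it in line with both marks.
- **Panel:** I took the 170 x 124 mm one; the other two measured about 127 x 96 mm. Before lowering, it was centred within about 1 mm and level.
- **Final checks:**
  - The panel's top was at 57.4 mm (wrist camera) and 58.0 mm (scene camera); flush is 58.
  - The panel ran from x = -60 to +110.6 mm, with the wing standing through the slot.
  - The arm was pressing down with a steady 26 N, along with about 12 N of sideways force at the wrist.
  - The sideways force had not shifted the panel.
- **Bystanders:** I did not measure them again at the end, but the arm never went near them.

No check failed or disagreed.

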